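# Dispense the small turned balls

## Task

With the hopper at rest, turn the dial on the ball dispenser to the hole that lets the small wooden balls through but holds the large one back. Then press the pad to tip the hopper until all three small balls have rolled into the tray, and let the hopper come back to rest with the large ball still in it and the dial left at that hole. Do not touch the balls or shift the glue bottle and pieces of wood lying beside it.

Things in the scene. Friction and masses are not known exactly. Their poses are not given: they have to be found in the camera images.
- dispenser: Fixed wooden stand of the ball dispenser: base board 180 x 130 x 18 mm, two uprights to 153 mm high carry the tipping hopper. Origin: on the bench, under the hopper's pivot. +x points along the hopper to its outlet, +y to the side where the press pad sticks out, z up. The pivot is a level axis along y, 130 mm above the origin.
- hopper (a joint): Tip of the hopper, rad: an open-topped V-shaped plywood trough, 215 mm long (100 mm ahead of the pivot), 70 mm wide, walls to 66 mm above the pivot. 0 = at rest, outlet end tilted 0.12 UP, balls at the back; grows as the outlet goes down, stop at 0.75; from about 0.5 balls run out well. Springs back to 0 when let go; holding it down takes about 6 to 10 N at the pad.
- pad_top (a point): Centre of the top face of the press pad, a 56 x 56 x 12 mm wooden plate on an arm from the hopper's side. In the hopper's frame (0.12 rad nose up at rest): 60 mm ahead of the pivot, 120 mm to +y, 14 mm up. Pressing it straight down tips the hopper: 45 mm down is the full tip, 39 mm a tip of about 0.65.
- dial (a joint): Angle of the dispensing dial, 0 to 2.3 rad: a 6 mm aluminium fan-shaped plate, radius 81 mm, across the outlet, with three round holes; the one hanging lowest is the outlet. 0.215 = 20 mm hole (no ball passes); 1.0 = 40 mm hole (small balls pass); 2.15 = 54 mm hole (all pass). Grows as its knob goes from +y over the top to -y. Starts at 0 to 0.5; friction (2 N at the knob) holds it.
- dial_axis (a point): Point on the dial's axis (which runs along the hopper), in the knob's plane of travel: 114 mm ahead of the pivot, 77 mm above the trough's bottom line, in the hopper's frame.
- knob (a point): Centre of the black ball knob, 22 mm diameter, at the end of the dial's steel handle (10 mm rod, knob centre 95 mm from the axis). The handle stands (dial - 0.9) rad from upright, to the -y side when positive: almost straight up (0.1 rad past upright) with the 40 mm hole at the outlet; at the start it leans 0.4 to 0.9 rad to +y and is set by pushing the knob to -y.
- tray: Fixed wooden receiving tray below the outlet, 200 (x) x 170 (y) mm outside, walls 8 mm; near wall 45 mm high, sides 60 mm, far wall 90 mm; floor 6 mm. Origin: centre of its underside; x, y nearly as the dispenser's.
- big: Large wooden ball, 46 mm diameter (origin: its centre), last in the row in the hopper.
- small0: Small wooden ball 1 of 3, 30 mm diameter (origin: its centre), in the hopper ahead of the large one.
- small1: Small wooden ball 2 of 3, 30 mm diameter (origin: its centre), in the hopper ahead of the large one.
- small2: Small wooden ball 3 of 3, 30 mm diameter (origin: its centre), in the hopper ahead of the large one.
- glue: Bystander: white glue bottle, 60 mm across, 150 mm tall, near the hopper's tail on its -y side. Origin: underside, about the middle.
- offcut: Bystander: wooden offcut 120 x 50 x 30 mm lying behind the hopper's tail. Origin: underside, about the middle.
- slip: Bystander: dark wooden slip 140 x 45 x 20 mm lying beside the tray on its +y side. Origin: underside, about the middle.
Things that resemble listed ones, but are neither listed nor needed, are in the scene too. Leave any blue look-alike of the big alone.

How it is judged (in metres and radians):
On the way, in this order (a step that is already met when the one before it is completed fails the run):
1. the dial's middle hole is at the outlet while the hopper is at rest (value of joint dial between 0.85 and 1.15 rad and value of joint hopper below 0.08 rad), for 0.2 s.
2. the hopper is tipped with the middle hole at the outlet (value of joint dial between 0.85 and 1.15 rad and value of joint hopper above 0.3 rad), for 0.2 s.
At the end, for the whole second after the job is handed in: All three small balls lie still in the tray, the large ball lies still in the hopper, the hopper is back at rest (tip below 0.08 rad) and the dial is within 0.15 rad of the middle hole (1.0) (all of step 1 and x of small0 in the frame of tray between -0.1 and 0.1 m and y of small0 in the frame of tray between -0.085 and 0.085 m and z of small0 in the frame of tray between 0 and 0.06 m and x of small1 in the frame of tray between -0.1 and 0.1 m and y of small1 in the frame of tray between -0.085 and 0.085 m and z of small1 in the frame of tray between 0 and 0.06 m and x of small2 in the frame of tray between -0.1 and 0.1 m and y of small2 in the frame of tray between -0.085 and 0.085 m and z of small2 in the frame of tray between 0 and 0.06 m and x of big in the frame of dispenser between -0.12 and 0.11 m and y of big in the frame of dispenser between -0.03 and 0.03 m and z of big in the frame of dispenser above 0.1 m and linear speed of each of small0, small1, small2, big below 0.05 m/s); the robot touches nothing.
It fails at once if a ball is touched by the robot (contact force between any of small0, small1, small2, big and the fingers above 0.5 N or contact force between any of small0, small1, small2, big and the arm above 0.5 N).
It fails at once if the glue bottle, the offcut or the slip is moved by more than 40 mm (distance of any of glue, offcut, slip from where it was at the start of the episode above 0.04 m).
It also fails if it takes over 51 s, if anything falls off the work surface, if the arm or the gripper's body presses on something with over 40 N, if the wrist force passes 120 N, or if a joint passes its speed limit or range.

## Robot

A 6-joint arm with a two-finger parallel gripper is mounted at the origin on the work surface. World frame = base frame: x ahead of the robot, y to its left, z up, the work surface at z = 0. Lengths are in mm, angles in rad, forces in N, time in s.
With the tool pointing down it reaches from about 275 to 825 mm from the base axis. Payload 5.2 kg.
Tool frame: the origin (TCP) lies at the very end of the fingers, on their centre line; the grasp point (between the pads) lies 19 mm behind it; z points along the fingers, y is the direction in which the jaws open and shut (so a half turn about z gives the same grasp; the last joint's range is limited). The gripper opens to 93 mm and grips with 3 to 60 N. Pads are 15 mm wide; open, the fingers measure 128 mm over their backs; the gripper's body (75 mm by 188 mm) begins 65 mm behind the grasp point.
Start: joints at [1.074, 0.259, 1.535, -0, 1.348, -0.203], TCP at [159.253, 526.444, 218.653] pointing down, gripper open.
Joint ranges: [-3.14, 3.14], [-0.91, 2.08], [0.19, 2.58], [-1.22, 4.36], [0.22, 2.71], [-3.12, 3.12]. Speed limits (rad/s): [2.57, 2.57, 3.14, 3.14, 3.14, 3.14].

## Interface

Orientations are given as [roll, pitch, yaw] about the fixed x, y, z axes, in that order (R = Rz(yaw) Ry(pitch) Rx(roll)).
In Python, from bench import robot gives the robot as it stands. The module is installed in compiled form; this text tells all that it offers. Calls block until the motion is done:
- robot.move_ptp(position, orientation): joint-space move of the TCP to a pose.
- robot.move_linear(position, ori=None, speed=150, f_stop=None): straight line of the TCP; ori=None keeps the orientation; speed is the mean speed in mm/s. With f_stop (N) it stops when the force on the tool has changed by that much, and returns True; else False.
- robot.move_j(angles): joint-space move.
- robot.move_gripper(opening): opening from 0.0 (shut) to 1.0 (fully open); the grip force is fixed at half the most; returns when the fingers have stopped.
- robot.sleep(seconds).
- robot.inverse_kinematics(position, orientation): joint angles nearest the present ones, or None.
- robot.get_image(name): name is "side" or "top"; returns a dict with "img" (480x640x3 uint8, blue, green, red), "fovy" (degrees; the focal length in pixels is half the picture's height over the tangent of half this angle, whatever the lens; pixels are square), "cx", "cy" (the principal point, pixels), "eye" and "orientation" of the camera in the world. Camera axes: x right, y down, z forward; pixel columns grow to the right and rows downward; lengths in mm; the calibration is good to about 2 mm. A picture is of the moment at which its call begins. There is no depth.
A pose or a line that the arm cannot do raises robot.MotionError and nothing moves.
- robot.hand_in(): hands the job in, once; it reports no verdict.
Readings, each from a call of its own:
- robot.current_t(): time.
- robot.current_qpos(): joint angles.
- robot.current_joint_vel(): joint speeds.
- robot.current_joint_efforts(): joint torques, N m.
- robot.current_tcp_pos(): TCP position.
- robot.current_eef_rot(): TCP orientation.
- robot.current_contact_force(): force on the tool from outside, world axes, zero at the start.
- robot.current_ft_torque(): the same for the moment, N m.
- robot.current_gripper_width(): opening from 0.0 (shut) to 1.0 (fully open).
Only numpy, scipy, OpenCV 4.12 (cv2) and the standard library are available. Lean on these libraries where they do the work, as an engineer would, in place of code of your own. Each camera call takes 0.05 s, during which the arm holds its last target.

## Working session

There is one attempt and no reset: what is moved stays moved. The work goes in short steps, each a Python script; the robot and the scene stay as the last script left them, time stands still between calls to the robot, and variables do not carry over. Pictures are saved under pics/ and viewed, and the job is handed in when it is done.

```bash
mkdir -p pics; python3 - <<'E'
from bench import robot
import cv2
for n in("side","top"):
    d=robot.get_image(n); cv2.imwrite(f"pics/{n}0.png",d["img"]); print(n,d["fovy"],d["cx"],d["cy"],d["eye"],d["orientation"])
print(robot.current_t(),robot.current_eef_rot())
E
```

```text
side 51.89595829087928 320.53897615760326 231.93571325764648 [307.8470822  480.90204073 826.75171751] [-2.42916242  0.01259158 -2.60922052]
top 46.56978312389153 321.21781783081565 234.25815930051286 [ 540.703939     -9.21631548 1142.99260164] [-3.08753477e+00  4.22487508e-04 -1.54469666e+00]
0.1 [-3.14002952e+00 -3.28525535e-04  2.84780310e+00]
```

View pics/side0.png

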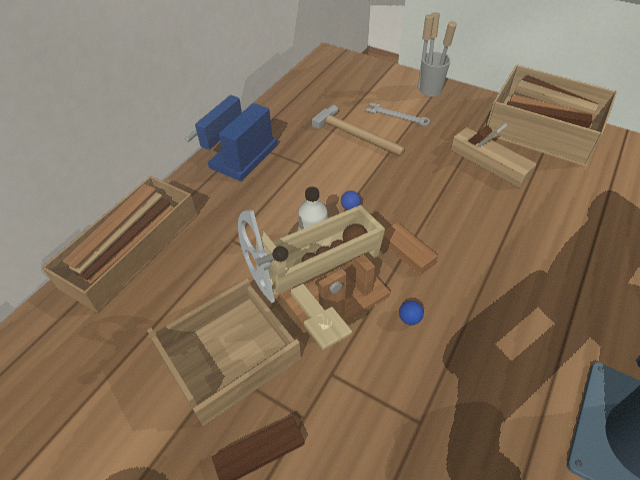

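View pics/top0.png

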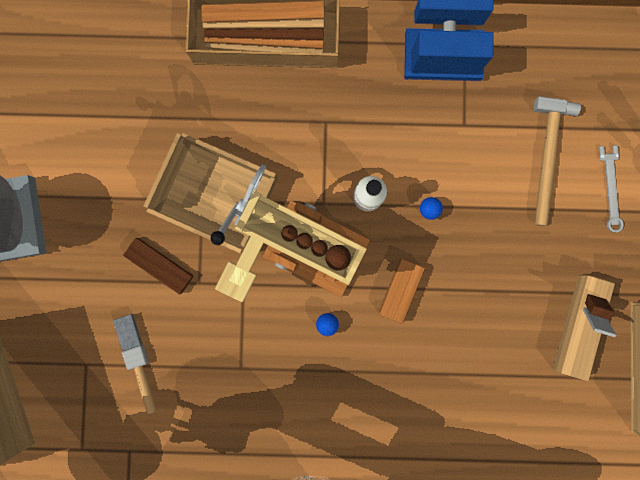

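```bash
cat > h.py <<'E'
import numpy as np, cv2
from scipy.spatial.transform import Rotation as R
from bench import robot
def cam(d):
    f=240/np.tan(np.radians(d["fovy"])/2); return f,d["cx"],d["cy"],np.array(d["eye"]),R.from_euler("xyz",d["orientation"]).as_matrix()
def ray(c,p):
    f,cx,cy,e,M=c; v=M@np.array([(p[0]-cx)/f,(p[1]-cy)/f,1]); return e,v/np.linalg.norm(v)
def plane(c,p,z):
    e,v=ray(c,p); return e+v*(z-e[2])/v[2]
def tri(c1,p1,c2,p2):
    e1,v1=ray(c1,p1); e2,v2=ray(c2,p2)
    s=np.linalg.lstsq(np.c_[v1,-v2],e2-e1,rcond=None)[0]
    a=e1+s[0]*v1;b=e2+s[1]*v2; return (a+b)/2,np.linalg.norm(a-b)
def proj(c,P):
    f,cx,cy,e,M=c; q=M.T@(np.array(P)-e); return np.array([cx+f*q[0]/q[2],cy+f*q[1]/q[2]])
def snap(tag):
    o={}
    for n in("side","top"):
        d=robot.get_image(n); cv2.imwrite(f"pics/{n}{tag}.png",d["img"]); o[n]=(d["img"],cam(d))
    return o
E
python3 - <<'E'
from h import *
s=cv2.imread("pics/side0.png");t=cv2.imread("pics/top0.png")
cv2.imwrite("pics/s_crop.png",cv2.resize(s[180:380,220:440],None,fx=3.6,fy=3,interpolation=cv2.INTER_CUBIC)[:, :] if 0 else cv2.resize(s[180:360,230:430],None,fx=3.3,fy=3.3,interpolation=cv2.INTER_CUBIC))
cv2.imwrite("pics/t_crop.png",cv2.resize(t[150:310,200:400],None,fx=3.7,fy=3.7,interpolation=cv2.INTER_CUBIC))
E
```

```text
(no output)
```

View pics/s_crop.png

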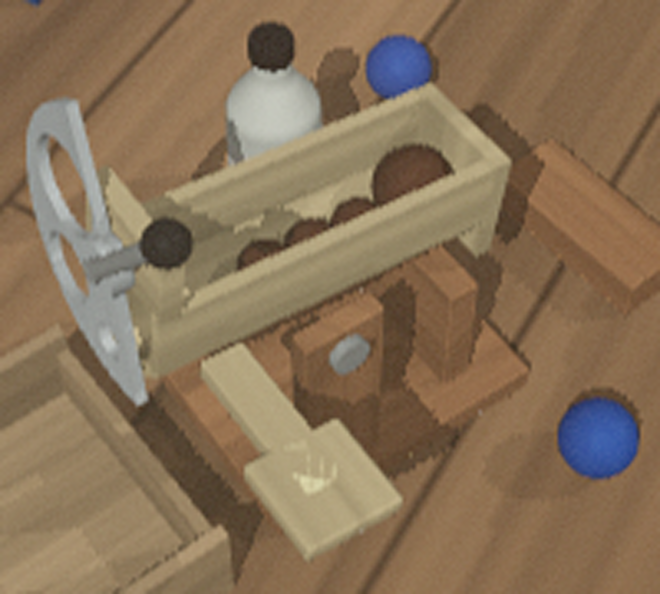

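View pics/t_crop.png

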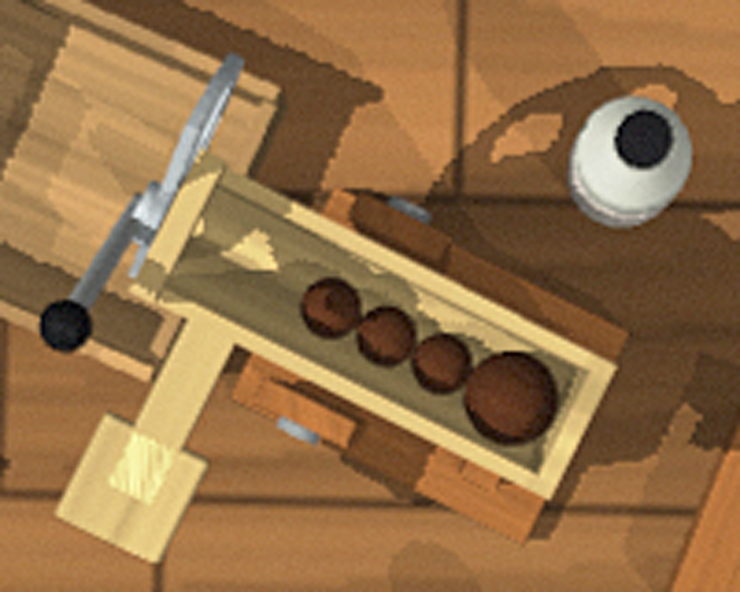

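```bash
cat > meas.py <<'E'
from h import *
C={n:cam(robot.get_image(n)) for n in("side","top")}
S=lambda p:np.array(p)/3.3+[230,180]-.35
T=lambda p:np.array(p)/3.7+[200,150]-.36
pts=dict(knob=((166,243),(65,325)),tailm=((432,85),(616,365)),tailp=((508,160),(548,497)),
 p1=((325,422),(207,460)),p2=((400,496),(157,560)),p3=((308,548),(57,513)),p4=((246,470),(110,417)))
P={}
for k,(a,b) in pts.items():
    P[k],e=tri(C["side"],S(a),C["top"],T(b)); print(k,P[k].round(1),round(e,1))
E
python3 - <<'E'
from meas import *
pc=sum(P[f"p{i}"] for i in (1,2,3,4))/4; print("pad",pc)
d=P["tailp"]-P["tailm"]; print("rim yaw",np.degrees(np.arctan2(d[1],d[0]))-90,np.linalg.norm(d))
# which pad sides
for i,j in((1,2),(2,3),(3,4),(4,1)):
    d=P[f"p{j}"]-P[f"p{i}"]; print(i,j,np.linalg.norm(d).round(1),np.degrees(np.arctan2(d[1],d[0])).round(1))
E
```

```text
knob [576.6 150.  294.7] 2.1
tailm [569.1 -86.3 180.4] 3.3
tailp [507.6 -55.6 183.1] 1.9
p1 [521.6 108.7 142.5] 2.2
p2 [471.2 129.7 147.1] 2.1
p3 [493.1 177.4 153.5] 1.5
p4 [540.  154.7 148.9] 0.4
pad [506.45612374 142.60814782 147.98939859]
rim yaw 63.4560542586392 68.77009028190476
1 2 54.7 157.4
2 3 52.9 65.4
3 4 52.3 -25.9
4 1 49.9 -111.8
```

```bash
cat >> h.py <<'E'
YAW=np.radians(64.8); O=np.array([590.3,39.5,0]); c_,s_=np.cos(YAW),np.sin(YAW)
def W(x,y,z): return O+np.array([x*c_-y*s_,x*s_+y*c_,z])
def D(p):
    q=np.array(p)-O; return np.array([q[0]*c_+q[1]*s_,-q[0]*s_+q[1]*c_,q[2]])
DOWN=[np.pi,0,YAW+np.pi/2]
E
python3 - <<'E'
from h import *
robot.move_gripper(0.0)
robot.move_ptp(W(93,108,340),DOWN)
robot.move_linear(W(93,105,283),speed=150)
print(robot.current_t(),D(robot.current_tcp_pos()),robot.current_contact_force())
robot.move_linear(W(93,85,283),speed=80,f_stop=15)
snap("1")
E
```

```text
4.1 [ 93.45916129 105.29574102 283.36165376] [ 0.22825285  0.40783146 -0.12905597]
```

View pics/side1.png

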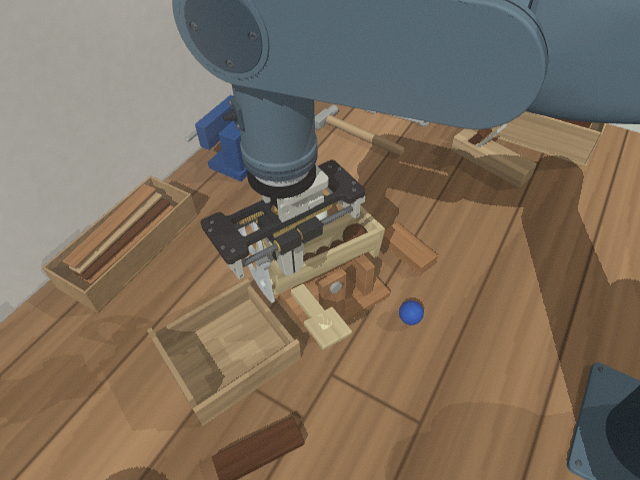

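View pics/top1.png

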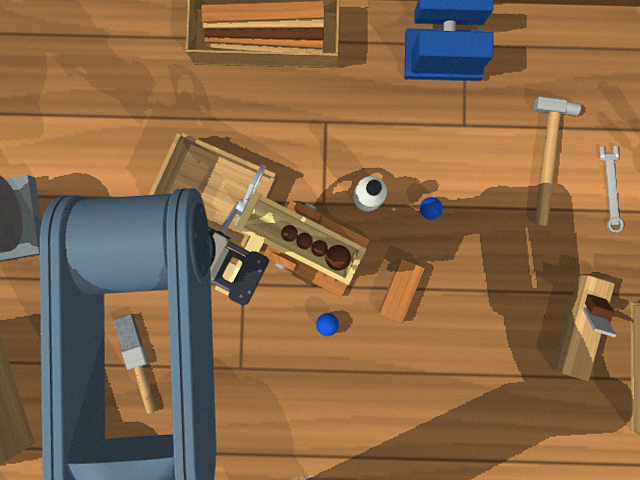

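Side 1 shows the shut fingers beside the knob at about (270,275), clear of the hopper; the balls at (290–338, 233–257) in top 1 are unmoved. Pushing now.

```bash
python3 - <<'E'
from h import *
for y,z in((60,290),(35,296),(11,300)):
    r=robot.move_linear(W(93,y,z),speed=60,f_stop=20)
    print(r,D(robot.current_tcp_pos()).round(1),robot.current_contact_force().round(1))
robot.move_linear(W(93,60,300),speed=150)
robot.move_linear(W(93,120,330),speed=200)
snap("2"); print(robot.current_t())
s=cv2.imread("pics/side2.png");t=cv2.imread("pics/top2.png")
cv2.imwrite("pics/s2c.png",cv2.resize(s[180:360,230:430],None,fx=3.3,fy=3.3,interpolation=cv2.INTER_CUBIC))
cv2.imwrite("pics/t2c.png",cv2.resize(t[150:310,200:400],None,fx=3.7,fy=3.7,interpolation=cv2.INTER_CUBIC))
E
```

```text
False [ 92.8  59.3 289.7] [-0.2  0.1  0. ]
False [ 92.9  34.4 295.7] [0.  0.3 0. ]
False [ 93.   10.3 300. ] [-0.3 -0.5  0.6]
7.375
```

View pics/s2c.png

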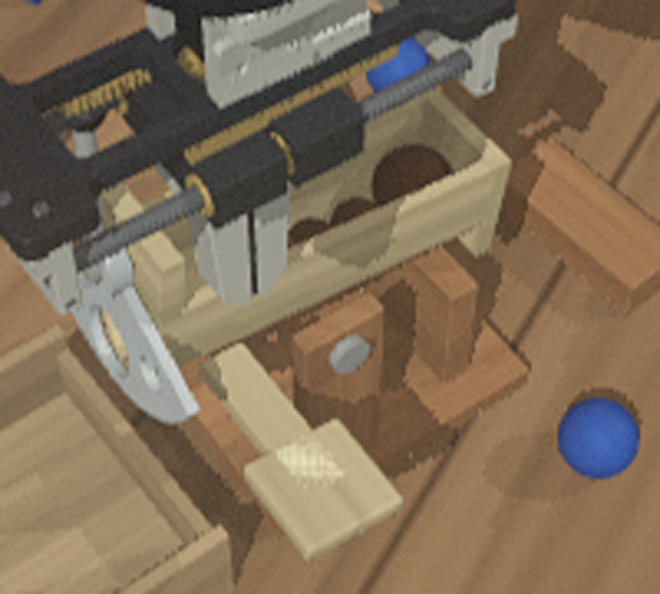

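View pics/t2c.png

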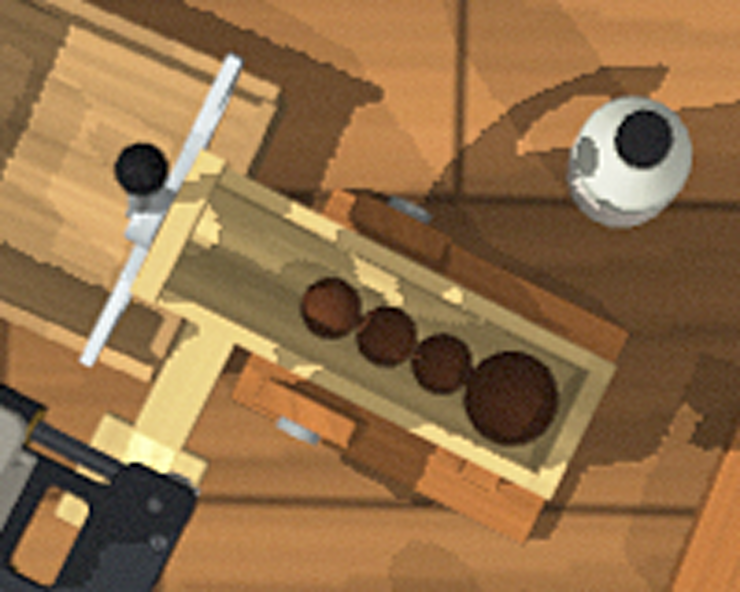

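```bash
python3 - <<'E'
from h import *
c=cam(robot.get_image("top"));p=np.array((141,168))/3.7+[200,150]-.36
for z in(311,314,316):
    q=D(plane(c,p,z)); print(q.round(1), "dial",0.9-np.arcsin(q[1]/95))
q=D(plane(c,np.array((65,325))/3.7+[200,150]-.36,294.7));print(q,0.9-np.arcsin(q[1]/95))
E
```

```text
[ 93.7 -12.3 311. ] dial 1.0299535962158501
[ 93.1 -12.2 314. ] dial 1.0285586859495075
[ 92.7 -12.1 316. ] dial 1.0276288856635403
[ 95.06111571  58.83306595 294.7       ] 0.23215497410549113
```

Dial measures 1.03 (target 1.0), with the hopper at rest and the balls unmoved; the 40 mm hole hangs lowest. Now I'll press the pad.

```bash
python3 - <<'E'
from h import *
robot.sleep(0.2)
robot.move_linear(W(68,125,165),speed=200)
print(robot.move_linear(W(68,125,117),speed=50,f_stop=35),D(robot.current_tcp_pos()).round(1),robot.current_contact_force().round(1))
snap("3a")
robot.sleep(1.5)
snap("3"); print(robot.current_t(),robot.current_contact_force().round(1))
E
```

```text
False [ 69.7 124.1 117.7] [2.2 4.6 5.4]
11.4167 [3.  4.5 4.7]
```

View pics/side3.png

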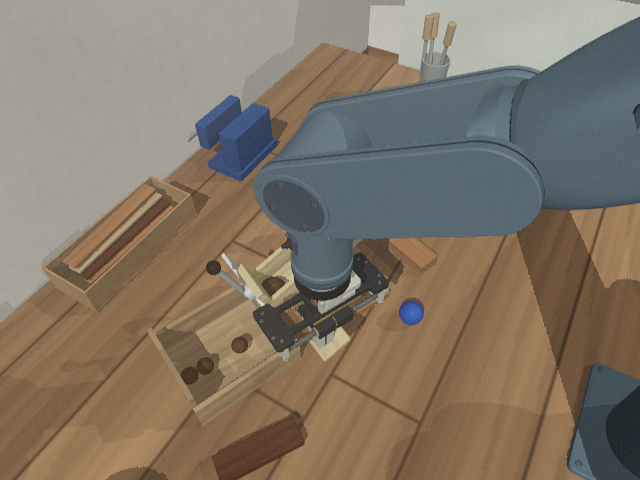

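View pics/top3.png

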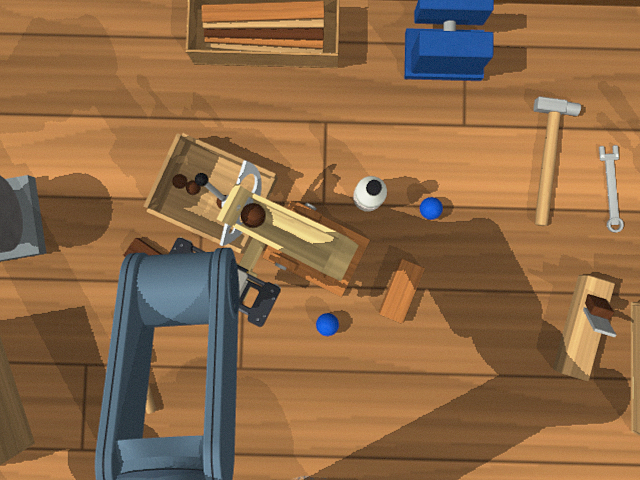

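All three small balls are in the tray (side: (190,375), (206,366), (239,344)), and the large one is held behind the dial (274,286). I'll let up slowly.

```bash
python3 - <<'E'
from h import *
robot.move_linear(W(66,125,170),speed=30)
robot.move_linear(W(66,160,260),speed=150)
robot.move_ptp([250,450,350],DOWN)
robot.sleep(1.5)
snap("4"); print(robot.current_t(),robot.current_contact_force().round(1))
E
```

```text
17.1167 [-0.3 -0.9 -1. ]
```

View pics/side4.png

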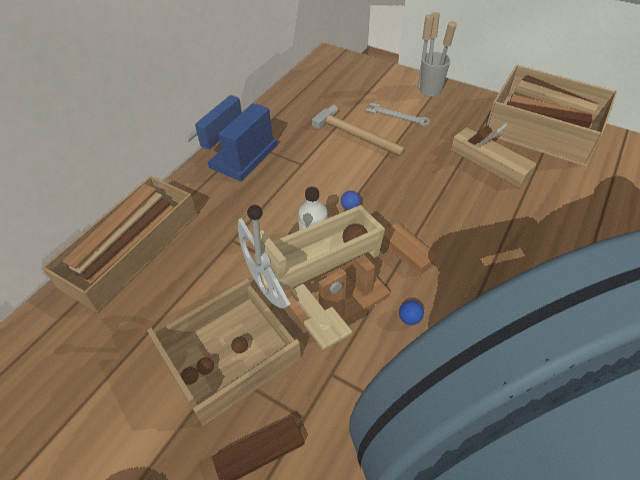

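View pics/top4.png

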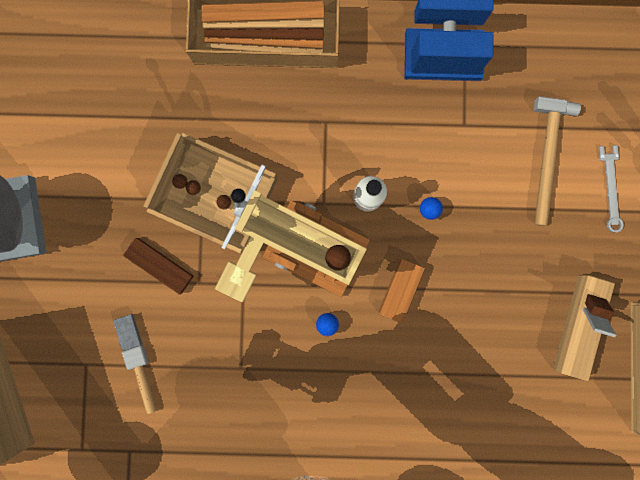

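The small balls lie in the tray at (180,181), (193,187), (224,201) in top 4, with the large one at the hopper's tail (338,257). Next I'll check the dial, stillness and the bystanders against the first picture.

```bash
python3 - <<'E'
from h import *
o=snap("5");c=o["top"][1];cs=o["side"][1]
def blob(im,roi,f):
    x0,y0,x1,y1=roi;g=im[y0:y1,x0:x1].astype(int);m=f(g);ys,xs=np.nonzero(m);return np.array([xs.mean()+x0,ys.mean()+y0]),m.sum()
blk=lambda g:(g.max(2)<45)
kt=blob(o["top"][0],(225,185,248,206),blk);ks=blob(o["side"][0],(245,202,265,221),blk)
P,e=tri(cs,ks[0],c,kt[0]);q=D(P);print(kt,ks,q.round(1),round(e,1),"dial",0.9-np.arcsin(q[1]/95))
for n in("top","side"):
    a=cv2.imread(f"pics/{n}4.png");b=o[n][0];print(n,"4v5 changed px",(cv2.absdiff(a,b).max(2)>60).sum())
a=cv2.imread("pics/top0.png");b=o["top"][0]
cv2.imwrite("pics/cmp.png",np.hstack([cv2.resize(i[160:330,340:450],None,fx=3.4,fy=3.4) for i in(a,b)]))
E
```

```text
** On entry to DLASCL parameter number  4 had an illegal value
 ** On entry to DLASCL parameter number  4 had an illegal value
 ** On entry to DLASCL parameter number  4 had an illegal value
 ** On entry to DLASCL parameter number  4 had an illegal value
 ** On entry to DLASCL parameter number  5 had an illegal value
 ** On entry to DLASCL parameter number  4 had an illegal value<stdin>:4: RuntimeWarning: Mean of empty slice.
  ret = ret.dtype.type(ret / rcount)
Traceback (most recent call last):
  File "h.py", line 12, in tri
    s=np.linalg.lstsq(np.c_[v1,-v2],e2-e1,rcond=None)[0]
      ~~~~~~~~~~~~~~~^^^^^^^^^^^^^^^^^^^^^^^^^^^^^^^^
numpy.linalg.LinAlgError: SVD did not converge in Linear Least Squares
```

```bash
python3 - <<'E'
from h import *
o=snap("6");c=o["top"][1];cs=o["side"][1]
def blob(im,roi,f):
    x0,y0,x1,y1=roi;g=im[y0:y1,x0:x1].astype(int);m=f(g);ys,xs=np.nonzero(m);print(m.sum(),g.max(2).min());return np.array([xs.mean()+x0,ys.mean()+y0])
blk=lambda g:(g.max(2)<70)&(g.max(2)-g.min(2)<25)
kt=blob(o["top"][0],(228,186,248,206),blk);ks=blob(o["side"][0],(245,202,265,221),blk)
P,e=tri(cs,ks,c,kt);q=D(P);print(kt,ks,q.round(1),round(e,1),"dial",0.9-np.arcsin(q[1]/95))
q=D(plane(c,kt,314));print(q,0.9-np.arcsin(q[1]/95))
for n in("top","side"):
    a=cv2.imread(f"pics/{n}5.png");b=o[n][0];print(n,"5v6 changed px",(cv2.absdiff(a,b).max(2)>60).sum())
a=cv2.imread("pics/top0.png");b=o["top"][0]
cv2.imwrite("pics/cmp.png",np.hstack([cv2.resize(i[160:330,340:450],None,fx=3.4,fy=3.4) for i in(a,b)]))
E
```

```text
157 0
163 45
[237.68152866 195.51592357] [254.44785276 212.12883436] [ 92.  -11.  314.5] 1.7 dial 1.0161112124446243
[ 92.8466065  -11.50582141 314.        ] 1.0214119761431402
top 5v6 changed px 0
side 5v6 changed px 0
```

View pics/cmp.png

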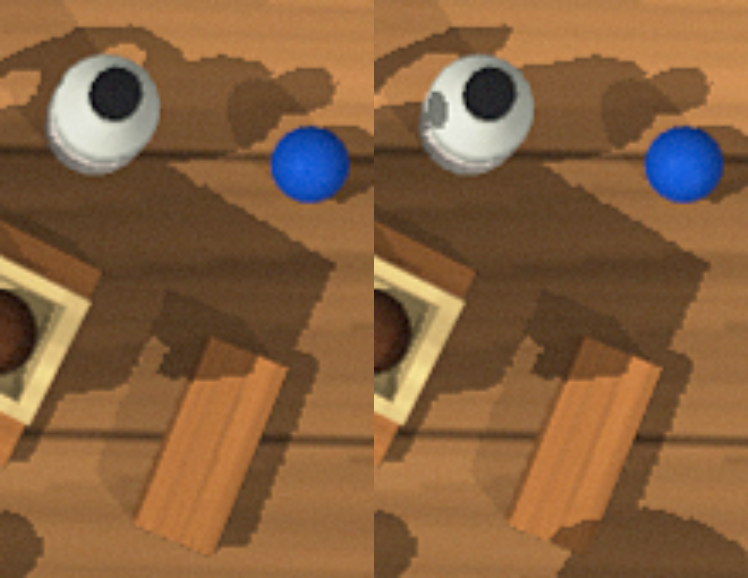

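The glue bottle and offcut are where they started, the dial reads about 1.02, nothing is moving, and the hopper's tail is at its rest position.

```bash
python3 -c "
from bench import robot
print(robot.current_t());robot.hand_in()"
```

```text
17.3167
the job is handed in; nothing more can be done
```

I set the dial to the 40 mm hole by pushing its knob with the shut fingers. I then pressed the pad until all three small balls had run into the tray, let the hopper up slowly, and backed the arm away. The job was handed in at 17.3 s on the robot's clock.

- **Dial:** it measures about 1.02 rad from the knob's position in the last pictures.
- **Hopper and balls:** the hopper is back at its rest position with the large ball at its tail, and the three small balls lie in the tray. Two successive picture pairs showed no changed pixels, so everything is still.
- **Bystanders:** the glue bottle and the offcut match the first picture in an enlarged comparison. I compared the slip by eye only, and it looks unmoved.

One check first failed: my colour mask for the knob found no pixels. I loosened the mask and reran it, and no final check failed or disagreed.

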